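# Show the loose steel ball to the bench camera

## Robot

A 7-joint arm with a two-finger parallel gripper is mounted at the origin on the work surface. World frame = base frame: x ahead of the robot, y to its left, z up, the work surface at z = 0. Lengths are in m, angles in rad, forces in N, time in s.
With the tool pointing down it reaches from about 0.425 to 0.875 m from the base axis. Payload 4.7 kg.
Tool frame: the origin (TCP) lies between the finger pads; the fingertips stand 11 mm ahead of it and the grasp point (between the pads) lies 8 mm behind it; z points along the fingers, y is the direction in which the jaws open and shut (so a half turn about z gives the same grasp; the last joint's range is limited). The gripper opens to 87 mm and grips with 3 to 60 N. Pads are 19 mm wide; open, the fingers measure 117 mm over their backs; the gripper's body (75 mm by 190 mm) begins 51 mm behind the grasp point.
Start: joints at [-1.24, 0.321, -0.07, 1.45, 0.023, 1.371, -0.057], TCP at [0.203, 0.618, 0.234] pointing down, gripper open.
Joint ranges: [-2.86, 2.86], [-0.3, 2.09], [-1.38, 1.24], [0.06, 2.45], [-1.56, 4.7], [0.09, 2.05], [-2.69, 2.69]. Speed limits (rad/s): [2.57, 2.57, 3.14, 3.14, 3.14, 3.14, 3.14].

## Interface

Orientations are given as a unit quaternion [x, y, z, w].
In Python, from station import manip gives the robot as it stands.
- The arm moves only by the tool send_rows, never from a script. Its argument "series" is a list of rows, each an object of numbers: "x", "y", "z": the shift along the tool's x, y, z in m; "twist": the turn about the tool's z in degrees. A call has 1 to 12 rows; each row is the pose to reach, as a shift and turn from the pose commanded when the call began, along the tool's axes at that moment; what a row does not reach only later rows make up. A row lasts 1/10 s, in which the tool goes at most 50 mm and 8.59 degrees, less where a joint would pass 70% of its speed; a pose out of reach is approached as far as the arm can. A call with a gripper value outside its range is refused whole. "fingers" is the opening, from 0 (shut) to 1 (fully open), set as the call begins (left out, the last holds). The fingers move at their own pace and stop on an object; "force" is the grip in N (left out, the last holds). Time passes only in rows, so rows that repeat a pose let the fingers close. It gives the time, the measured TCP pose, the force and the opening at its end, in the units of the state.
- manip.observe(): the state, without advancing time (a new reading comes with each control period).
- manip.get_image(name): name is "side" or "top" or "wrist"; returns a dict with "image" (480x640x3 uint8, red, green, blue), "camera_matrix" (3x3 intrinsics, pixels), "eye" and "orientation" of the camera in the world; the wrist camera has in their place "T_tool_cam" (4x4, takes a point from camera to tool coordinates, whose origin is the TCP and whose axes are the flange's). Camera axes: x right, y down, z forward; pixel columns grow to the right and rows downward; lengths in m; the calibration is good to about 2 mm. A picture is of the moment at which its call begins: read the wrist's pose just before it. There is no depth.
- manip.sign_off(): hands the job in, once; it reports no verdict.
Trained networks look in a picture, given as the dict that the camera call returned (one of the last four; its "shot" number tells which), for a name from the list of things; names that differ only in an ending like _2 or _b are one class to them, and where a whole thing is asked for, a point or a joint stands for the part that bears it (a point fixed in the world has none). Each returns a list of dicts, best first, with "score" (0 to 1); they miss things now and then, are a little off and sometimes report something else, mostly with a low value. They report only what shows in the picture. A call takes as long as a camera call. They do not tell look-alikes from the thing itself.
- manip.outline_of(picture, target): "region" (480x640 bool, what is visible of it) and "at" ([row, column] in pixels, amid what is visible of it).
The state is a dict: "t": time; "q": joint angles; "qd": joint speeds; "effort": joint torques, N m; "eef_pos": TCP position; "orientation": TCP orientation; "ft_force": force on the tool from outside, world axes, zero at the start; "torque": the same for the moment, N m; "finger_gap": opening from 0.0 (shut) to 1.0 (fully open).
Only numpy, scipy, OpenCV 4.12 (cv2) and the standard library are available. Lean on these libraries where they do the work, as an engineer would, in place of code of your own. Each camera call takes 0.05 s, during which the arm holds its last target.

## Task

Slide the white dish with the loose steel ball across the desk, without picking it up, into the yellow ring in front of the bench camera. Then lift it by its handle straight up from the ring until the ball is level with the camera lens, and only then turn it a quarter turn so that its yellow tab points at the lens, keeping the dish level and the ball resting in its centre. Finish while still holding it there, steady, with the gripper; do not bump the camera and leave the tub, the yellow rule and the two metal slugs where they are.

Things in the scene. Friction and masses are not known exactly. Their poses are not given: they have to be found in the camera images.
- dish: Loose white round dish, about 240 g, 129 mm across, 28 mm high, flat foot 120 mm across; inside a shallow cone (14 degrees). Origin: centre of its underside, z up; +x points to the yellow rim tab. An arched handle spans it along y: 12 x 6 mm steel uprights at y = +-67 mm. At the start it stands 140 to 203 mm from the ring's centre, tab about a quarter turn (77 to 103 deg) anticlockwise of the station's +x
- dish_center (a point): Point on the dish's axis, 20.5 mm above its underside: where the ball's centre is when it rests in the middle; axes as the dish's
- dish_grip (a point): Middle of the handle's level black bar, 76 mm above the underside, on the dish's axis; axes as the dish's. The bar is 14 mm wide (x; grip it across this), 18 mm tall (67 to 85 mm above the underside) and 140 mm long (y). Free space below it down to the ball's top at 36 mm
- dish_tab (a point): Outer end of the yellow tab, 82 mm from the dish's axis along its +x, 26 mm above the underside
- ball_center (a point): Centre of the loose dark steel ball, 30 mm in diameter, 110 g (varies), which rests in the dish's centre and rolls if the dish is tipped or jerked
- station: Fixed photo station. Origin: centre of the yellow ring painted flat on the desk (inner diameter 180 mm, no step), at desk height; +x points from the ring's centre to the camera, z up. A short yellow line leads from the ring to the camera. The camera's stand and body fill x = 160 to 250 mm, y = +-53 mm, up to 109 mm high
- lens (a point): Centre of the camera lens's front, 161 mm from the ring's centre along the station's +x and 70 mm above the desk; looks along the station's -x
- tub: Bystander: loose white lidded tub, 114 mm across, 90 mm high; origin at the centre of its underside
- rule: Bystander: loose yellow and black scale rule lying flat, 160 x 30 x 6 mm, long along its x; origin under its centre
- slug0: Bystander: loose brass-coloured oval slug, 48 mm long (x), 20 mm high; origin under its centre
- slug1: Bystander: loose steel-coloured oval slug, 48 mm long (x), 20 mm high; origin under its centre
Not all that is in view belongs to the job. Leave any orange or red look-alike of the dish alone.

How it is judged:
By the outcome, as a careful person would: the job done as asked, in the order asked, and still so for the second after the job is handed in, while the arm keeps its last pose, push and grip.
It also fails if it takes over 53 s, if anything falls off the work surface, if the arm or the gripper's body presses on something with over 40 N, if the wrist force passes 120 N, or if a joint passes its speed limit or range.

## Working session

There is one attempt and no reset: what is moved stays moved. The work goes in short steps, Python scripts to look and compute and a tool call to move; the robot and the scene stay as the last step left them, time stands still between calls to the robot, and variables do not carry over. Pictures are saved under pics/ and viewed, and the job is handed in when it is done.

Besides the shell and the picture viewer there is one more tool, called after "Call:" by a JSON object that holds its "name" and its "arguments". send_rows: Moves the arm, as the interface text tells. Its arguments: {"type":"object","properties":{"series":{"type":"array"},"fingers":{"type":"number"},"force":{"type":"number"}},"required":["series"]}

```bash
mkdir -p pics; ls
cat > h.py <<'E'
import numpy as np, cv2
from scipy.spatial.transform import Rotation as R
from station import manip
def shot(n,fn=None):
    s=manip.observe() if n=="wrist" else None
    p=manip.get_image(n)
    if n=="wrist":
        T=np.eye(4);T[:3,:3]=R.from_quat(s["orientation"]).as_matrix();T[:3,3]=s["eef_pos"]
        T=T@np.array(p["T_tool_cam"]);p["_R"]=T[:3,:3];p["_e"]=T[:3,3]
    else:
        o=np.array(p["orientation"]);p["_R"]=o if o.shape==(3,3) else R.from_quat(o).as_matrix();p["_e"]=np.array(p["eye"])
    if fn: cv2.imwrite("pics/"+fn+".png",p["image"][:,:,::-1])
    return p
def ray(p,u,v):
    K=np.array(p["camera_matrix"]);d=p["_R"]@np.linalg.solve(K,[u,v,1.]);return p["_e"],d
def atz(p,u,v,z):
    e,d=ray(p,u,v);return e+d*(z-e[2])/d[2]
def proj(p,X):
    K=np.array(p["camera_matrix"]);c=K@(p["_R"].T@(np.array(X)-p["_e"]));return c[:2]/c[2]
E
python3 - <<'E'
from h import *
s=manip.observe();print(s)
for n in("top","side","wrist"):
    p=shot(n,n+"0")
    print(n,p["_e"],p["_R"].round(3).tolist(),np.array(p["camera_matrix"]).tolist())
    for t in ("dish","dish_tab","dish_grip","ball_center","station","lens","tub","rule","slug0","slug1"):
        try:
            for d in manip.outline_of(p,t)[:3]: print(t,round(d["score"],2),d["at"],d["region"].sum())
        except Exception as ex: print(t,ex)
E
```

```text
pics
{'t': 0.0, 'q': array([-1.23991433,  0.32179823, -0.07009967,  1.45167724,  0.02256789,
        1.37077954, -0.05691478]), 'qd': array([-0.00026824, -0.00046868, -0.00021031, -0.00010437,  0.00170829,
        0.00014067,  0.00073166]), 'effort': array([-5.37128126e-04, -4.91282344e+01, -4.04102392e-01, -3.12535536e+01,
       -6.37565064e-02,  4.35763830e-02,  1.84482592e-04]), 'eef_pos': array([0.20234371, 0.61714628, 0.23247655]), 'orientation': array([ 1.57717831e-01,  9.87483775e-01, -9.30429516e-04, -1.17272002e-04]), 'ft_force': array([ 0.23305649,  0.63475778, -0.39800547]), 'torque': array([-0.00823819, -0.00574   , -0.01237413]), 'finger_gap': 0.9987121020835144}
top [0.42592542 0.03201078 1.21346187] [[-0.023, -0.998, 0.052], [-1.0, 0.024, 0.007], [-0.008, -0.052, -0.999]] [[555.6185539001144, 0.0, 316.9200109968161], [0.0, 555.6185539001144, 244.64539359499787], [0.0, 0.0, 1.0]]
dish 0.97 [246.3, 273.8] 2914
dish 0.94 [275.1, 185.1] 3076
dish 0.82 [358.6, 220.4] 3208
dish_tab 0.89 [276.7, 186.4] 3057
dish_tab 0.83 [318.8, 420.3] 3062
dish_tab 0.78 [144.5, 215.5] 3051

[... 862 characters left out ...]
ish_grip 0.95 [173.0, 413.3] 2367
dish_grip 0.93 [212.4, 328.5] 2789
dish_grip 0.7 [162.4, 295.5] 2372
ball_center 0.62 [212.8, 329.6] 2752
ball_center 0.49 [220.6, 326.0] 157
station 0.91 [248.4, 453.6] 4089
lens 0.77 [243.5, 451.6] 4196
tub 0.83 [446.5, 283.4] 5489
rule 0.79 [148.3, 366.8] 448
slug0 0.87 [435.0, 439.5] 352
slug0 0.73 [219.3, 326.3] 155
slug0 0.61 [213.6, 325.6] 2842
slug1 0.87 [435.0, 439.5] 352
slug1 0.73 [219.3, 326.3] 155
slug1 0.61 [213.6, 325.6] 2842
wrist [0.13266184 0.64012722 0.38574213] [[0.311, 0.915, 0.257], [0.95, -0.299, -0.085], [-0.001, 0.271, -0.963]] [[344.3804345354978, 0.0, 316.7186204052473], [0.0, 344.3804345354978, 240.8611687433058], [0.0, 0.0, 1.0]]
```

View pics/top0.png

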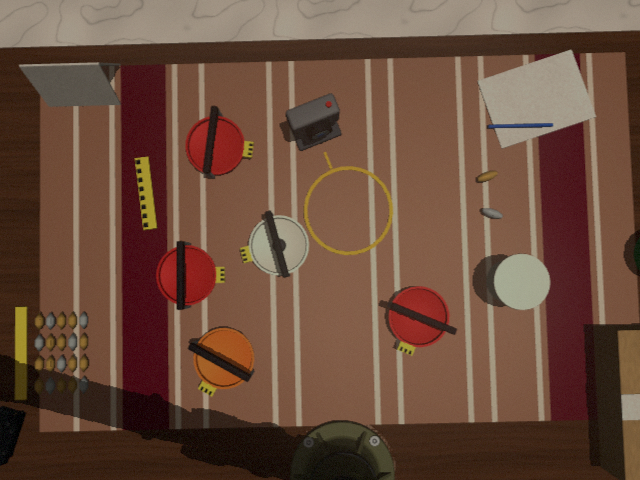

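View pics/side0.png

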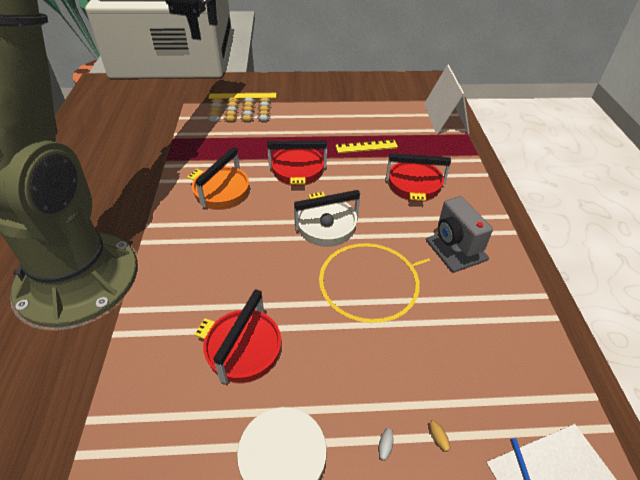

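View pics/wrist0.png

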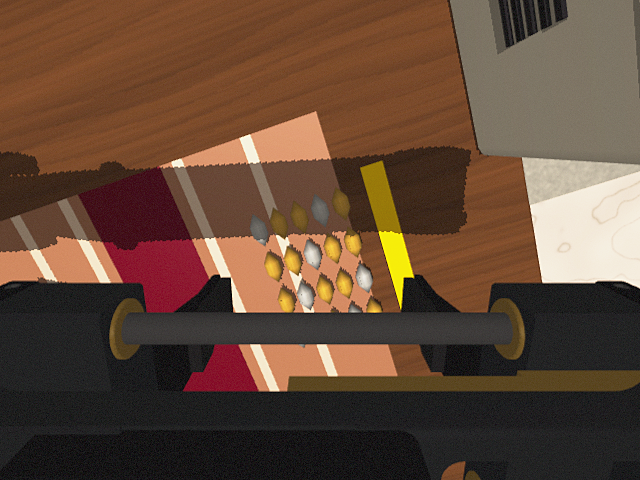

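Run:
```python
from h import *
t=shot("top");s=shot("side")
cv2.imwrite("pics/topz.png",cv2.resize(t["image"][90:290,200:420,::-1],None,fx=3.6,fy=3,interpolation=cv2.INTER_CUBIC))
cv2.imwrite("pics/sidez.png",cv2.resize(s["image"][150:340,270:510,::-1],None,fx=3.2,fy=3.1,interpolation=cv2.INTER_CUBIC))
for p,n,roi in((t,"top",(160,260,298,398)),(s,"side",(235,330,310,435))):
    hsv=cv2.cvtColor(p["image"],cv2.COLOR_RGB2HSV)
    m=cv2.inRange(hsv,(18,140,90),(35,255,255));M=np.zeros_like(m);a,b,c,d=roi;M[a:b,c:d]=m[a:b,c:d]
    n_,lab,st,_=cv2.connectedComponentsWithStats(M)
    ys,xs=np.nonzero(M)
    P=np.array([atz(p,x,y,0.)[:2] for x,y in zip(xs,ys)])
    c=np.median(P,0)
    for _ in range(8):
        r=np.hypot(*(P-c).T);k=(r>.082)&(r<.1)
        A=np.c_[2*P[k],np.ones(k.sum())];sol=np.linalg.lstsq(A,(P[k]**2).sum(1),rcond=None)[0];c=sol[:2]
    rr=np.sqrt(sol[2]+c@c);print(n,"ring",c,rr,k.sum(),len(P))
    out=P[r>.1]; 
    if len(out): dd=out.mean(0)-c; print("line dir",np.degrees(np.arctan2(dd[1],dd[0])),len(out),out.max(0))
```

```text
top ring [ 0.5633199  -0.02948617] 0.09374133553983181 1029 1055
line dir 20.63371322788736 26 [0.67512298 0.01584796]
side ring [ 0.56149831 -0.02780075] 0.09359736516240887 1060 1109
line dir 20.55006493968429 49 [0.69131975 0.02338051]
```

View pics/topz.png

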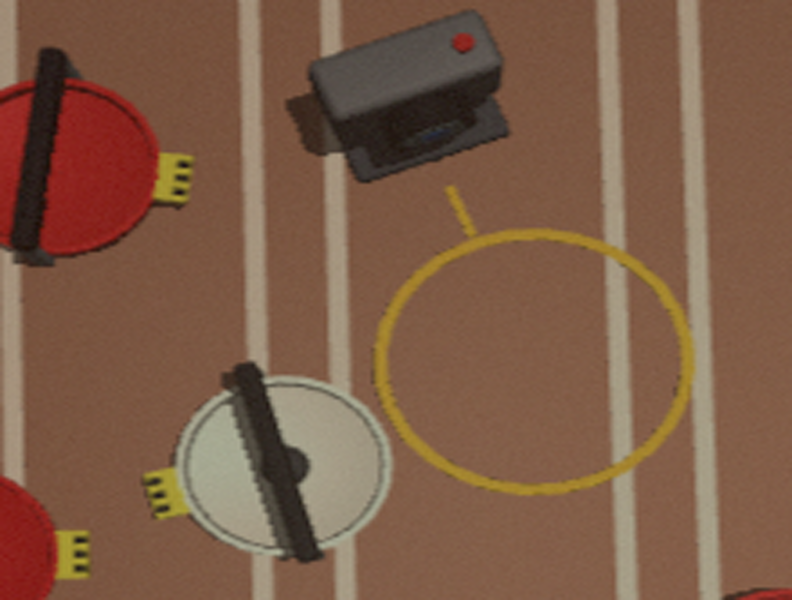

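View pics/sidez.png

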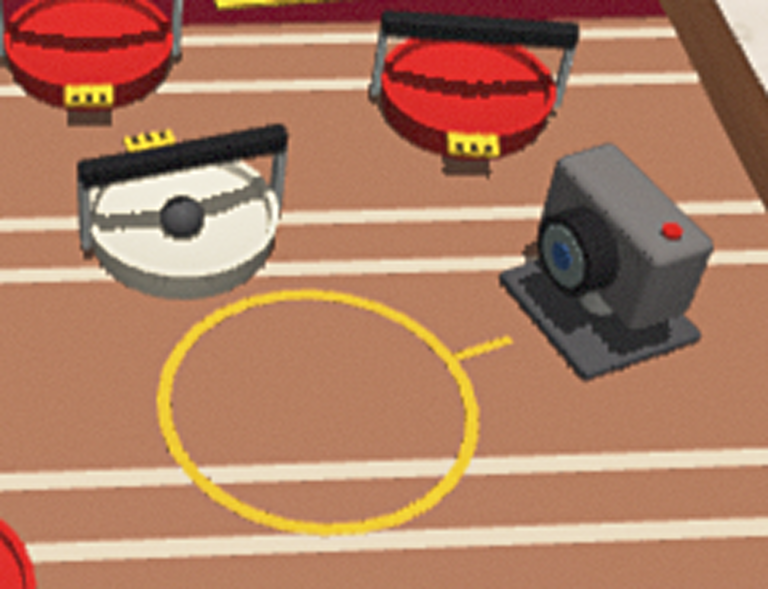

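```bash
cat > meas.py <<'E'
from h import *
from scipy.optimize import least_squares
def dishfit(p,guess,r=75):
    """white hull -> circle at rim height"""
    hsv=cv2.cvtColor(p["image"],cv2.COLOR_RGB2HSV)
    m=cv2.inRange(hsv,(0,0,110),(180,75,255))
    u0=proj(p,[*guess,.028]).astype(int);M=np.zeros_like(m);cv2.circle(M,tuple(int(a) for a in u0),r,255,-1)
    return m&M
E
python3 - <<'E'
from meas import *
for n in("top","side"):
    p=shot(n);m=dishfit(p,(.49,.11),42)
    cv2.imwrite("pics/m_%s.png"%n,m)
    num,lab,st,_=cv2.connectedComponentsWithStats(m);ks=[i for i in range(1,num) if st[i,4]>150]
    print([st[i].tolist() for i in ks])
    for d in manip.outline_of(p,"dish"):
        c=atz(p,d["at"][1],d["at"][0],.028);print(n,d["at"],d["score"],c)
s=shot("side"); print("lens via side",atz(s,445.6,232.3,.07))
t=shot("top")
# bar ends top image at z=.085 (topz picks)
for uv in((247/3.6+200,366/3+90),(308/3.6+200,558/3+90)): print("bar end top",atz(t,*uv,.085))
print("tab end top",atz(t,152/3.6+200,495/3+90,.026))
for uv in((80/3.2+270,172/3.1+150),(286/3.2+270,137/3.1+150)): print("bar end side",atz(s,*uv,.076))
print("tab side",atz(s,148/3.2+270,135/3.1+150,.026))
print("ball side",atz(s,182/3.2+270,217/3.1+150,.0205))
E
python3 -c "
import cv2,numpy as np
a=cv2.imread('pics/m_top.png')[190:300,220:340];b=cv2.imread('pics/m_side.png')[170:270,270:390]
cv2.imwrite('pics/mm.png',np.hstack([cv2.resize(a,(390,390)),cv2.resize(b,(390,390))]))"
```

```text
[[269, 203, 40, 83, 1447], [249, 220, 30, 66, 967]]
top [273.2, 186.7] 0.92 [0.43300573 0.31941078 0.028     ]
top [146.8, 214.7] 0.88 [0.70416666 0.25575605 0.028     ]
top [247.6, 275.7] 0.69 [0.48317333 0.12827056 0.028     ]
top [356.7, 222.7] 0.62 [0.25464906 0.24506775 0.028     ]
[[296, 199, 75, 48, 1829]]
side [173.4, 415.0] 0.91 [0.70603911 0.26456378 0.028     ]
side [210.7, 330.8] 0.85 [0.49774178 0.14177781 0.028     ]
side [161.3, 298.0] 0.76 [0.42988266 0.32000123 0.028     ]
side [341.8, 242.7] 0.66 [ 0.33018576 -0.1723049   0.028     ]
side [181.5, 223.5] 0.58 [0.25795201 0.24841809 0.028     ]
lens via side [0.71273963 0.02747572 0.07      ]
bar end top [0.55350313 0.13668963 0.085     ]
bar end top [0.4222761  0.10477328 0.085     ]
tab end top [0.46912664 0.20042305 0.026     ]
bar end side [0.42131163 0.10822811 0.076     ]
bar end side [0.55588363 0.13873555 0.076     ]
tab side [0.46895154 0.20162289 0.026     ]
ball side [0.48817583 0.12097132 0.0205    ]
```

View pics/mm.png

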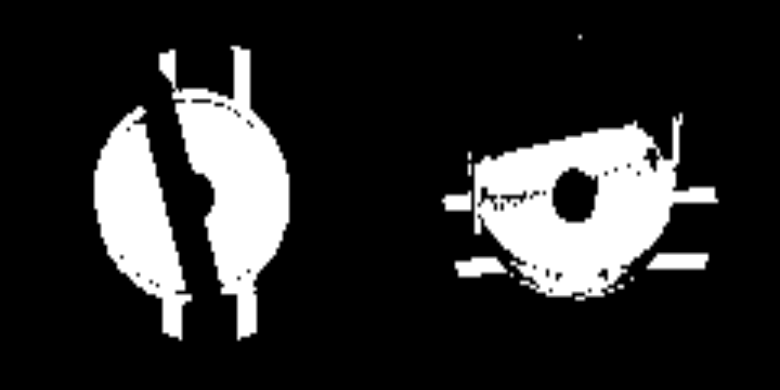

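Call:
{"name": "send_rows", "arguments": {"series": [{"x": -0.02, "y": -0.018, "z": 0.0, "twist": -2}, {"x": -0.05, "y": -0.045, "z": 0.0, "twist": -5}, {"x": -0.085, "y": -0.076, "z": 0.0, "twist": -8}, {"x": -0.12, "y": -0.107, "z": 0.005, "twist": -11}, {"x": -0.155, "y": -0.139, "z": 0.01, "twist": -14}, {"x": -0.19, "y": -0.17, "z": 0.015, "twist": -17}, {"x": -0.225, "y": -0.2015, "z": 0.02, "twist": -20}, {"x": -0.26, "y": -0.233, "z": 0.025, "twist": -23}, {"x": -0.295, "y": -0.264, "z": 0.03, "twist": -26}, {"x": -0.33, "y": -0.2955, "z": 0.035, "twist": -29}, {"x": -0.365, "y": -0.327, "z": 0.04, "twist": -31.4}, {"x": -0.395, "y": -0.354, "z": 0.05, "twist": -31.4}], "fingers": 1, "force": 30}}

```text
t: 3.25
eef_pos: [0.4691, 0.1559, 0.1844]
orientation: [-0.115, 0.993, 0.0, 0.001]
ft_force: [0.4, 0.5, 0.7]
finger_gap: 1.004
```

Call:
{"name": "send_rows", "arguments": {"series": [{"x": -0.004, "y": -0.013, "z": 0.0, "twist": 0}, {"x": -0.007, "y": -0.025, "z": 0.005, "twist": 0}, {"x": -0.009, "y": -0.033, "z": 0.01, "twist": 0}, {"x": -0.0106, "y": -0.0373, "z": 0.02, "twist": 0}, {"x": -0.0106, "y": -0.0373, "z": 0.02, "twist": 0}, {"x": -0.0106, "y": -0.0373, "z": 0.02, "twist": 0}]}}

```text
t: 3.85
eef_pos: [0.4858, 0.1254, 0.1631]
orientation: [-0.116, 0.993, 0.0, -0.001]
ft_force: [-0.4, -0.3, -0.2]
finger_gap: 0.998
```

Run:
```python
from h import *
s=manip.observe();print(s["eef_pos"],R.from_quat(s["orientation"]).as_matrix().round(4).tolist(),s["q"].round(2))
p=shot("wrist","w1")
for n,X in(("ball",[.488,.122,.0205]),("barA",[.488+.07*np.cos(np.radians(13.3)),.122+.07*np.sin(np.radians(13.3)),.085]),("barB",[.488-.07*np.cos(np.radians(13.3)),.122-.07*np.sin(np.radians(13.3)),.085]),("ringc",[.5624,-.0286,0])): print(n,proj(p,X))
shot("top","t1");shot("side","s1")
```

```text
[0.48581492 0.12537276 0.16307059] [[-0.973, -0.2308, -0.001], [-0.2308, 0.973, -0.0], [0.001, 0.0002, -1.0]] [-0.64  0.05  0.35  1.92 -0.02  1.18  1.52]
ball [313.34021172 232.65562664]
barA [312.65160355 343.2525381 ]
barB [312.20749212 152.41322715]
ringc [144.81953923 265.00393766]
```

View pics/w1.png

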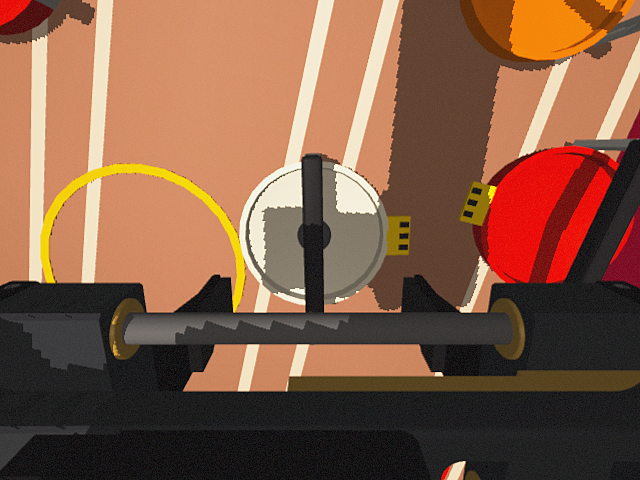

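View pics/s1.png

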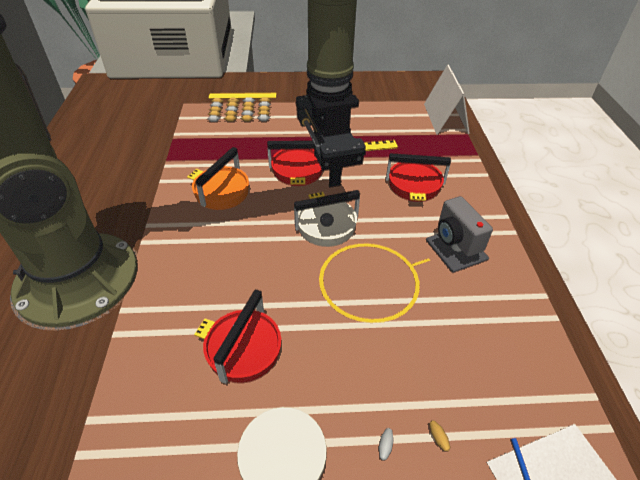

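Call:
{"name": "send_rows", "arguments": {"series": [{"x": -0.001, "y": -0.002, "z": 0.005, "twist": 0}, {"x": -0.0015, "y": -0.0035, "z": 0.015, "twist": 0}, {"x": -0.0015, "y": -0.0035, "z": 0.03, "twist": 0}, {"x": -0.0015, "y": -0.0035, "z": 0.045, "twist": 0}, {"x": -0.0015, "y": -0.0035, "z": 0.06, "twist": 0}, {"x": -0.0015, "y": -0.0035, "z": 0.075, "twist": 0}, {"x": -0.0015, "y": -0.0035, "z": 0.085, "twist": 0}, {"x": -0.0015, "y": -0.0035, "z": 0.091, "twist": 0}, {"x": -0.0015, "y": -0.0035, "z": 0.095, "twist": 0}, {"x": -0.0015, "y": -0.0035, "z": 0.095, "twist": 0}, {"x": -0.0015, "y": -0.0035, "z": 0.095, "twist": 0}, {"x": -0.0015, "y": -0.0035, "z": 0.095, "twist": 0}]}}

```text
t: 5.2
eef_pos: [0.4892, 0.1215, 0.0692]
orientation: [-0.115, 0.993, 0.0, 0.001]
ft_force: [0.3, 0.5, -0.5]
finger_gap: 1.001
```

Run:
```python
from h import *
for i in range(2):
    s=manip.observe();print(s["eef_pos"],s["ft_force"],R.from_quat(s["orientation"]).as_matrix().round(4).tolist())
    p=shot("wrist","w2")
s=shot("side","s2");cv2.imwrite("pics/s2z.png",cv2.resize(s["image"][110:310,240:500,::-1],None,fx=3,fy=3,interpolation=cv2.INTER_CUBIC))
```

```text
[0.48921005 0.12147806 0.06918929] [ 0.2747546  0.4741574 -0.4604558] [[-0.9734, -0.2293, 0.0012], [-0.2293, 0.9734, 0.0006], [-0.0013, 0.0003, -1.0]]
[0.48917743 0.1214678  0.06912751] [-0.07217291 -0.68998518  0.30624794] [[-0.9734, -0.2292, 0.0011], [-0.2292, 0.9734, 0.0006], [-0.0012, 0.0003, -1.0]]
```

View pics/w2.png

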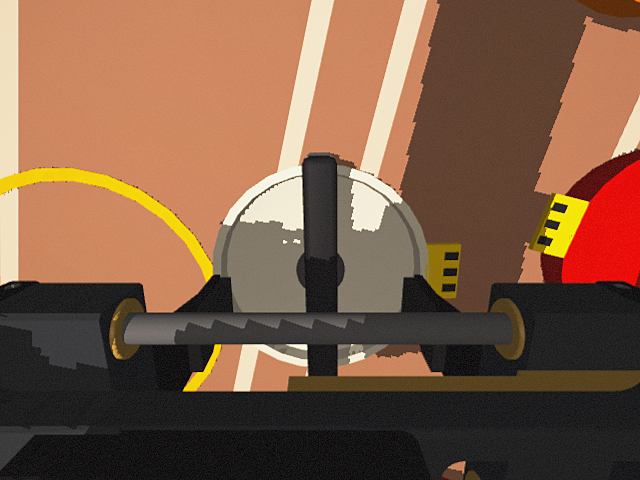

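View pics/s2z.png

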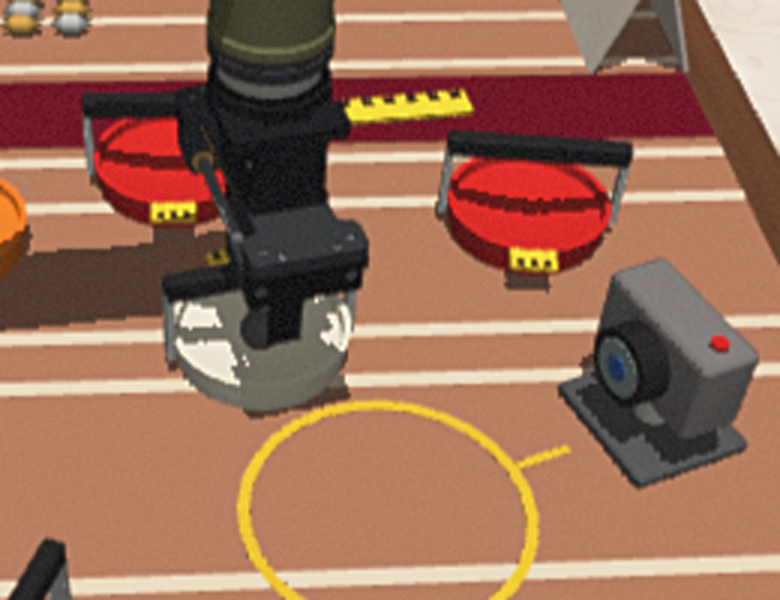

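Call:
{"name": "send_rows", "arguments": {"series": [{"x": 0, "y": 0, "z": 0.001}, {"x": 0, "y": 0, "z": 0.001}, {"x": 0, "y": 0, "z": 0.001}, {"x": 0, "y": 0, "z": 0.001}, {"x": 0, "y": 0, "z": 0.001}, {"x": 0, "y": 0, "z": 0.001}, {"x": 0, "y": 0, "z": 0.001}, {"x": 0, "y": 0, "z": 0.001}, {"x": 0, "y": 0, "z": 0.001}, {"x": 0, "y": 0, "z": 0.001}], "fingers": 0, "force": 30}}

```text
validation failed for argument at $.se...
```

Run:
```python
from h import *
for i in range(3):
    s=manip.observe();print(s["eef_pos"],s["ft_force"],s["finger_gap"])
    p=shot("wrist","w3")
print(R.from_quat(s["orientation"]).as_matrix().round(4).tolist())
```

```text
[0.48899947 0.12142812 0.06896011] [0.33568679 1.28666616 0.30792999] 1.0030533689488719
[0.48894808 0.12139828 0.06889963] [-0.84182662 -0.57991114  0.00658312] 0.9987543242396587
[0.48888772 0.12136235 0.06882367] [-0.1073443  -0.07919332 -0.34912393] 1.0012917768783989
[[-0.9734, -0.2292, 0.0005], [-0.2292, 0.9734, 0.0003], [-0.0006, 0.0002, -1.0]]
```

View pics/w3.png

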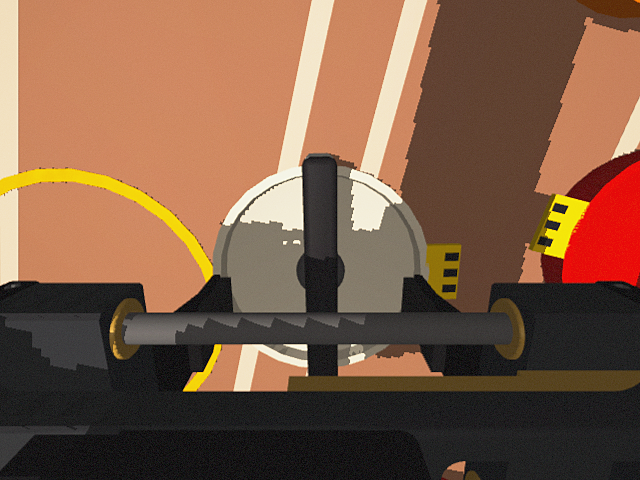

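Call:
{"name": "send_rows", "arguments": {"series": [{"x": 0, "y": 0, "z": 0, "twist": 0}, {"x": 0, "y": 0, "z": 0, "twist": 0}, {"x": 0, "y": 0, "z": 0, "twist": 0}, {"x": 0, "y": 0, "z": 0, "twist": 0}, {"x": 0, "y": 0, "z": 0, "twist": 0}, {"x": 0, "y": 0, "z": 0, "twist": 0}, {"x": 0, "y": 0, "z": 0, "twist": 0}, {"x": 0, "y": 0, "z": 0, "twist": 0}, {"x": 0, "y": 0, "z": 0, "twist": 0}, {"x": 0, "y": 0, "z": 0, "twist": 0}], "fingers": 0, "force": 30}}

```text
t: 6.5
eef_pos: [0.4887, 0.1217, 0.0686]
orientation: [-0.115, 0.993, 0.0, 0.0]
ft_force: [-0.7, 1.0, -0.8]
finger_gap: 0.177
```

Run:
```python
from h import *
for i in range(3):
    s=manip.observe();print(s["eef_pos"],s["ft_force"],s["torque"],s["finger_gap"])
    p=shot("wrist","w4")
print(R.from_quat(s["orientation"]).as_matrix().round(4).tolist())
```

```text
[0.48867718 0.12169558 0.06858141] [-0.6934105   0.96232069 -0.83725133] [0.30700049 0.06846727 0.01125692] 0.17738910498717486
[0.48868536 0.12174355 0.0685846 ] [-1.16629494  0.69992413  0.1469843 ] [0.25930834 0.04900934 0.0731266 ] 0.16217192802423444
[0.4887153  0.12174863 0.06861088] [ 0.1559649   0.72839311 -0.58588059] [ 0.27603462  0.07265031 -0.02693133] 0.15798726352039905
[[-0.9733, -0.2296, 0.0001], [-0.2296, 0.9733, 0.0005], [-0.0003, 0.0005, -1.0]]
```

View pics/w4.png

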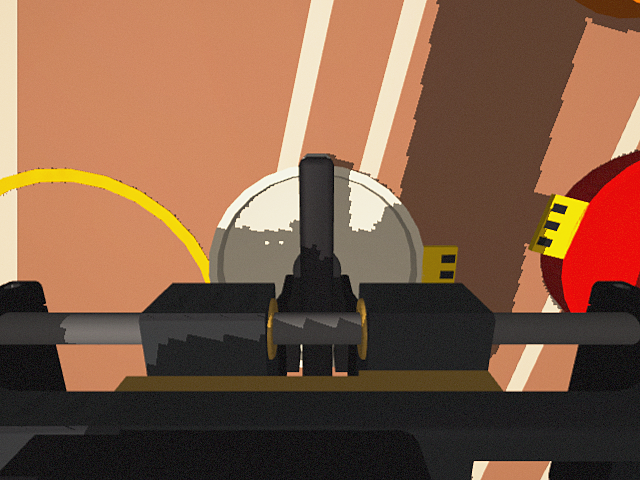

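Run:
```python
import numpy as np
t=np.arange(0,37)/36;s=10*t**3-15*t**4+6*t**5
X=-.0377*s;Y=-.1631*s
for b in(0,12,24):
  for i in range(b+1,b+13): print(round(X[i]-X[b],4),round(Y[i]-Y[b],4))
  print()
```

```text
-0.0 -0.0
-0.0001 -0.0003
-0.0002 -0.0008
-0.0004 -0.0019
-0.0008 -0.0035
-0.0013 -0.0058
-0.002 -0.0088
-0.0029 -0.0125
-0.0039 -0.0169
-0.0051 -0.022
-0.0064 -0.0278
-0.0079 -0.0342

-0.0016 -0.007
-0.0033 -0.0144
-0.0052 -0.0223
-0.007 -0.0305
-0.009 -0.0388
-0.0109 -0.0473
-0.0129 -0.0558
-0.0148 -0.0642
-0.0167 -0.0723
-0.0185 -0.0802
-0.0203 -0.0877
-0.0219 -0.0946

-0.0015 -0.0064
-0.0028 -0.0122
-0.004 -0.0173
-0.005 -0.0218
-0.0059 -0.0255
-0.0066 -0.0284
-0.0071 -0.0307
-0.0075 -0.0323
-0.0077 -0.0334
-0.0079 -0.034
-0.0079 -0.0342
-0.0079 -0.0342
```

Call:
{"name": "send_rows", "arguments": {"series": [{"x": 0, "y": 0, "z": 0.0003, "twist": 0}, {"x": -0.0001, "y": -0.0003, "z": 0.0005, "twist": 0}, {"x": -0.0002, "y": -0.0008, "z": 0.0005, "twist": 0}, {"x": -0.0004, "y": -0.0019, "z": 0.0005, "twist": 0}, {"x": -0.0008, "y": -0.0035, "z": 0.0005, "twist": 0}, {"x": -0.0013, "y": -0.0058, "z": 0.0005, "twist": 0}, {"x": -0.002, "y": -0.0088, "z": 0.0005, "twist": 0}, {"x": -0.0029, "y": -0.0125, "z": 0.0005, "twist": 0}, {"x": -0.0039, "y": -0.0169, "z": 0.0005, "twist": 0}, {"x": -0.0051, "y": -0.022, "z": 0.0005, "twist": 0}, {"x": -0.0064, "y": -0.0278, "z": 0.0005, "twist": 0}, {"x": -0.0079, "y": -0.0342, "z": 0.0005, "twist": 0}]}}

```text
t: 7.85
eef_pos: [0.5047, 0.0906, 0.0686]
orientation: [-0.116, 0.993, 0.001, 0.0]
ft_force: [-2.2, 4.0, 5.2]
finger_gap: 0.158
```

Call:
{"name": "send_rows", "arguments": {"series": [{"x": -0.0016, "y": -0.007, "z": 0, "twist": 0}, {"x": -0.0033, "y": -0.0144, "z": 0, "twist": 0}, {"x": -0.0052, "y": -0.0223, "z": 0, "twist": 0}, {"x": -0.007, "y": -0.0305, "z": 0, "twist": 0}, {"x": -0.009, "y": -0.0388, "z": 0, "twist": 0}, {"x": -0.0109, "y": -0.0473, "z": 0, "twist": 0}, {"x": -0.0129, "y": -0.0558, "z": 0, "twist": 0}, {"x": -0.0148, "y": -0.0642, "z": 0, "twist": 0}, {"x": -0.0167, "y": -0.0723, "z": 0, "twist": 0}, {"x": -0.0185, "y": -0.0802, "z": 0, "twist": 0}, {"x": -0.0203, "y": -0.0877, "z": 0, "twist": 0}, {"x": -0.0219, "y": -0.0946, "z": 0, "twist": 0}]}}

```text
t: 9.05
eef_pos: [0.5476, 0.0034, 0.0686]
orientation: [-0.116, 0.993, 0.001, 0.0]
ft_force: [-3.4, 5.4, 6.4]
finger_gap: 0.157
```

Call:
{"name": "send_rows", "arguments": {"series": [{"x": -0.0015, "y": -0.0064, "z": 0, "twist": 0}, {"x": -0.0028, "y": -0.0122, "z": 0, "twist": 0}, {"x": -0.004, "y": -0.0173, "z": 0, "twist": 0}, {"x": -0.005, "y": -0.0218, "z": 0, "twist": 0}, {"x": -0.0059, "y": -0.0255, "z": 0, "twist": 0}, {"x": -0.0066, "y": -0.0284, "z": 0, "twist": 0}, {"x": -0.0071, "y": -0.0307, "z": 0, "twist": 0}, {"x": -0.0075, "y": -0.0323, "z": 0, "twist": 0}, {"x": -0.0077, "y": -0.0334, "z": 0, "twist": 0}, {"x": -0.0079, "y": -0.034, "z": 0, "twist": 0}, {"x": -0.0079, "y": -0.0342, "z": 0, "twist": 0}, {"x": -0.0079, "y": -0.0342, "z": 0, "twist": 0}]}}

```text
t: 10.25
eef_pos: [0.5629, -0.0277, 0.0686]
orientation: [-0.116, 0.993, 0.001, 0.0]
ft_force: [-2.0, 5.7, 6.3]
finger_gap: 0.156
```

Run:
```python
from h import *
for i in range(3):
    s=manip.observe();print(s["eef_pos"],s["ft_force"],s["torque"],s["finger_gap"])
    p=shot("wrist","w5") if i==0 else shot(["top","side"][i-1],"ts"[i-1]+"5")
    if i: cv2.imwrite("pics/z5%d.png"%i,cv2.resize(p["image"][(90,180)[i-1]:(290,340)[i-1],(240,290)[i-1]:(440,510)[i-1],::-1],None,fx=(3,3.5)[i-1],fy=(3,3.5)[i-1],interpolation=cv2.INTER_CUBIC))
print(R.from_quat(s["orientation"]).as_matrix().round(4).tolist())
```

```text
[ 0.56287718 -0.02771984  0.06857479] [-1.97385092  5.65539787  6.32731773] [0.96879673 0.52437012 0.03691438] 0.15550190692506913
[ 0.56289399 -0.02775848  0.06860093] [-2.91006025  4.47888312  6.18919354] [ 1.02169791  0.52895898 -0.02433535] 0.1563651283199726
[ 0.56290377 -0.0277469   0.06858234] [-2.26037209  5.5015139   6.51473118] [1.03969167 0.50211661 0.03310089] 0.15959132720426997
[[-0.9732, -0.2299, 0.0], [-0.2299, 0.9732, 0.0014], [-0.0003, 0.0014, -1.0]]
```

View pics/z51.png

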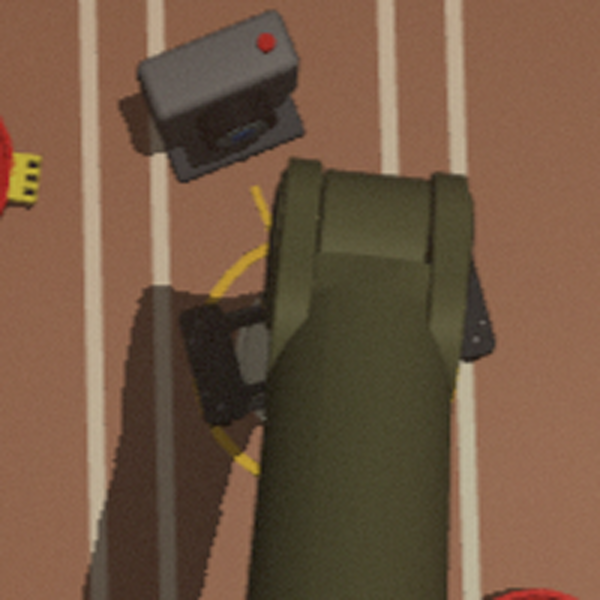

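View pics/z52.png

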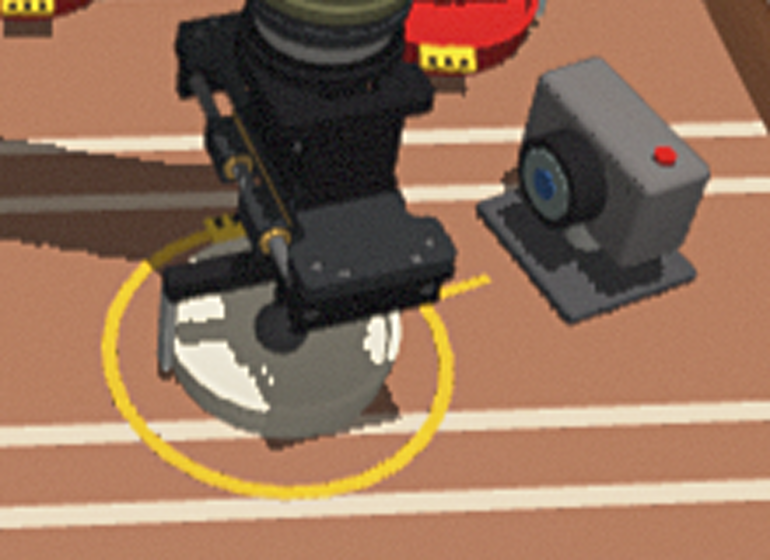

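View pics/w5.png

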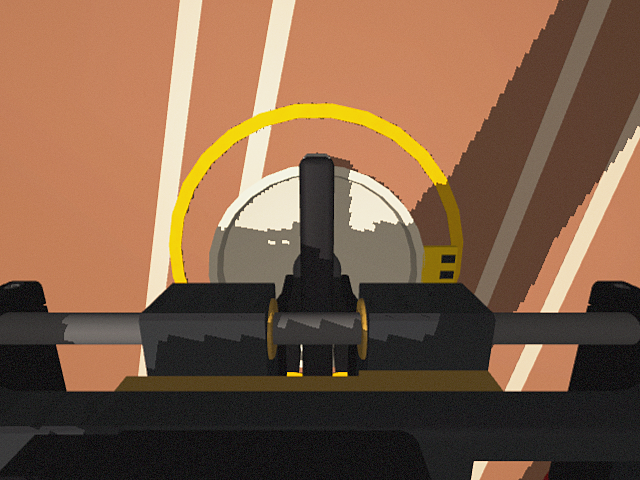

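Run:
```python
from h import *
s=manip.observe();print(s["eef_pos"],s["ft_force"],s["torque"])
w=shot("wrist");S=shot("side")
print("ball side",atz(S,370.3,273.7,.0205))
u=np.array([.9733,.2296,0]); 
for r,z,n in((102,0,"ring outer far"),(118,0,"ring inner far"),(154,.085,"bar far top")):
    X=atz(w,317,r,z);print(n,X,(X-np.array([.5624,-.0286,0]))@u)
for c,n in((172,"ring L out"),(187,"ring L in"),(463,"ring R out"),(447,"R in")): 
    X=atz(w,c,245,0);print(n,X)
for c,n in((210,"dish L"),(422,"dish R")): print(n,atz(w,c,255,.028))
```

```text
[ 0.56288249 -0.02776911  0.06859116] [-2.40143624  3.9244202   6.06798499] [ 0.97731624  0.5284277  -0.06532172]
ball side [ 0.5624613  -0.02971558  0.0205    ]
ring outer far [ 0.46767143 -0.050837    0.        ] -0.09730493207682722
ring inner far [ 0.4764604  -0.04875618  0.        ] -0.08827287459703916
bar far top [ 0.49482944 -0.04455185  0.085     ] -0.06942897597556705
ring L out [ 0.57664962 -0.12452524  0.        ]
ring L in [ 0.57434771 -0.11478175  0.        ]
ring R out [0.5319601  0.06463577 0.        ]
R in [0.53441904 0.05422764 0.        ]
dish L [ 0.56681386 -0.09204957  0.028     ]
dish R [0.53815604 0.02926773 0.028     ]
```

Call:
{"name": "send_rows", "arguments": {"series": [{"x": 0, "y": 0, "z": -0.0002, "twist": 0}, {"x": 0, "y": 0, "z": -0.0005, "twist": 0}, {"x": 0, "y": 0, "z": -0.001, "twist": 0}, {"x": 0, "y": 0, "z": -0.0015, "twist": 0}, {"x": 0, "y": 0, "z": -0.002, "twist": 0}, {"x": 0, "y": 0, "z": -0.003, "twist": 0}, {"x": 0, "y": 0, "z": -0.004, "twist": 0}, {"x": 0, "y": 0, "z": -0.0055, "twist": 0}, {"x": 0, "y": 0, "z": -0.0075, "twist": 0}, {"x": 0, "y": 0, "z": -0.01, "twist": 0}, {"x": 0, "y": 0, "z": -0.013, "twist": 0}, {"x": 0, "y": 0, "z": -0.0165, "twist": 0}]}}

```text
t: 11.7
eef_pos: [0.5628, -0.0287, 0.0849]
orientation: [-0.115, 0.993, 0.0, 0.0]
ft_force: [-0.8, -0.6, -3.1]
finger_gap: 0.161
```

Call:
{"name": "send_rows", "arguments": {"series": [{"x": 0, "y": 0, "z": -0.004, "twist": 0}, {"x": 0, "y": 0, "z": -0.008, "twist": 0}, {"x": 0, "y": 0, "z": -0.012, "twist": 0}, {"x": 0, "y": 0, "z": -0.016, "twist": 0}, {"x": 0, "y": 0, "z": -0.02, "twist": 0}, {"x": 0, "y": 0, "z": -0.0235, "twist": 0}, {"x": 0, "y": 0, "z": -0.0265, "twist": 0}, {"x": 0, "y": 0, "z": -0.029, "twist": 0}, {"x": 0, "y": 0, "z": -0.031, "twist": 0}, {"x": 0, "y": 0, "z": -0.0325, "twist": 0}, {"x": 0, "y": 0, "z": -0.033, "twist": 0}, {"x": 0, "y": 0, "z": -0.033, "twist": 0}]}}

```text
t: 12.9
eef_pos: [0.5627, -0.0287, 0.1176]
orientation: [-0.115, 0.993, 0.0, 0.0]
ft_force: [0.0, 0.4, -4.8]
finger_gap: 0.16
```

Run:
```python
from h import *
for i in range(3):
    s=manip.observe();print(s["eef_pos"],s["ft_force"],s["torque"],s["finger_gap"])
    p=shot("wrist","w6") if i==0 else shot(["top","side"][i-1],"ts"[i-1]+"6")
    if i==2: cv2.imwrite("pics/z6.png",cv2.resize(p["image"][160:330,290:510,::-1],None,fx=3.5,fy=3.5,interpolation=cv2.INTER_CUBIC))
print(R.from_quat(s["orientation"]).as_matrix().round(4).tolist(),s["q"].round(2))
```

```text
[ 0.56274939 -0.02871525  0.11756091] [ 3.09629925e-03  3.76534461e-01 -4.79916653e+00] [0.01176248 0.0241092  0.01715742] 0.1597684803390752
[ 0.56271883 -0.02872419  0.11748464] [ 0.4636861  0.0858569 -3.752672 ] [0.03267301 0.07203895 0.00646769] 0.15417323758817408
[ 0.56269488 -0.02873027  0.11745147] [-0.176896    0.11376741 -3.58470373] [ 0.03337747  0.02484674 -0.00790858] 0.1565217160695886
[[-0.9734, -0.2292, -0.0001], [-0.2292, 0.9734, 0.0], [0.0001, 0.0001, -1.0]] [-0.4   0.24  0.46  1.83 -0.12  1.11  1.9 ]
```

View pics/z6.png

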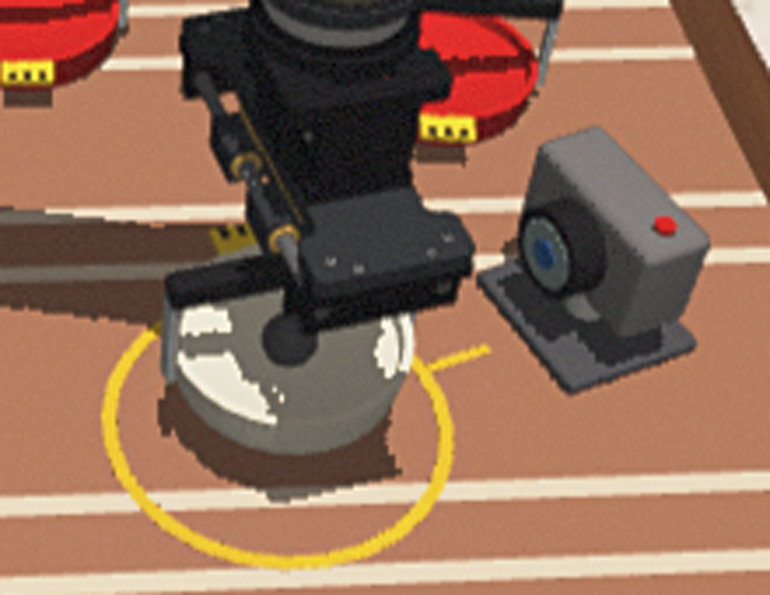

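View pics/w6.png

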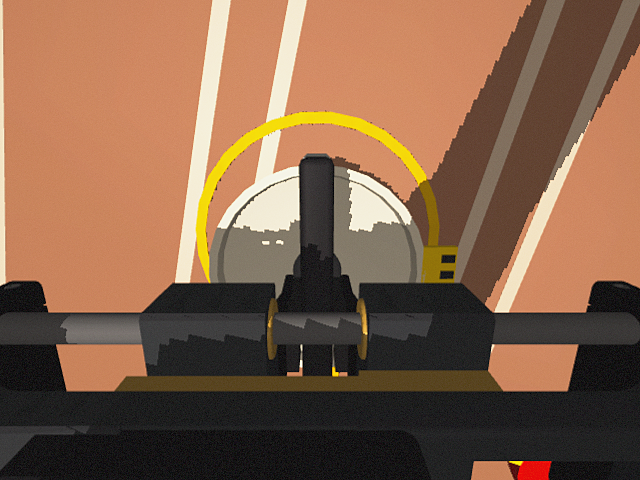

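Call:
{"name": "send_rows", "arguments": {"series": [{"x": 0, "y": 0, "z": -0.0003, "twist": 0}, {"x": 0, "y": 0, "z": -0.0007, "twist": 0}, {"x": 0, "y": 0, "z": -0.0007, "twist": 0}, {"x": 0, "y": 0, "z": -0.0007, "twist": 0}]}}

```text
t: 13.45
eef_pos: [0.5628, -0.0287, 0.1183]
orientation: [-0.115, 0.993, 0.0, 0.0]
ft_force: [-0.8, -0.7, -3.0]
finger_gap: 0.157
```

Run:
```python
from h import *
s=manip.observe();print(s["eef_pos"],s["ft_force"])
p=shot("side")
for z in(.06,.065,.07,.075):print(z,proj(p,[.5625,-.029,z]))
c=p["image"][235:280,350:395,::-1];cv2.imwrite("pics/ball7.png",cv2.resize(c,(540,540),interpolation=cv2.INTER_CUBIC))
w=shot("wrist")
for r,z in((154,.085+.0492),): print("bar far",(atz(w,317,r,z)-np.array([.5627,-.0287,0]))@np.array([.9733,.2296,0]))
t=np.arange(1,49)/48;f=10*t**3-15*t**4+6*t**5;a=82.7*f
for b in range(0,48,12): print([round(float(x-(a[b-1] if b else 0)),1) for x in a[b:b+12]])
```

```text
[ 0.56280017 -0.02869846  0.11827705] [-0.80653747 -0.6571912  -3.03097679]
0.06 [372.2082801  259.85602721]
0.065 [372.46228678 258.07734115]
0.07 [372.71840038 256.28390131]
0.075 [372.97664723 254.47552336]
bar far -0.0699945624669164
[0.0, 0.1, 0.2, 0.4, 0.8, 1.3, 2.0, 2.9, 4.0, 5.3, 6.8, 8.6]
[1.9, 4.0, 6.3, 8.8, 11.4, 14.2, 17.1, 20.1, 23.2, 26.4, 29.6, 32.8]
[3.2, 6.4, 9.6, 12.7, 15.7, 18.6, 21.4, 24.0, 26.5, 28.8, 30.9, 32.8]
[1.7, 3.2, 4.5, 5.6, 6.5, 7.2, 7.8, 8.1, 8.4, 8.5, 8.6, 8.6]
```

View pics/ball7.png

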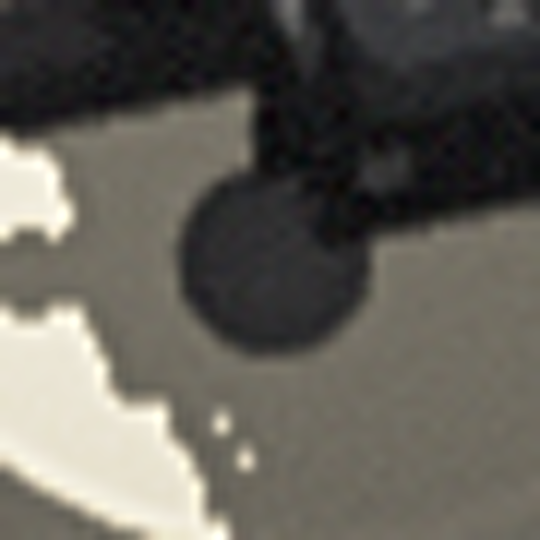

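Call:
{"name": "send_rows", "arguments": {"series": [{"x": 0, "y": 0, "z": 0, "twist": 0.1}, {"x": 0, "y": 0, "z": 0, "twist": 0.2}, {"x": 0, "y": 0, "z": 0, "twist": 0.3}, {"x": 0, "y": 0, "z": 0, "twist": 0.5}, {"x": 0, "y": 0, "z": 0, "twist": 0.8}, {"x": 0, "y": 0, "z": 0, "twist": 1.3}, {"x": 0, "y": 0, "z": 0, "twist": 2.0}, {"x": 0, "y": 0, "z": 0, "twist": 2.9}, {"x": 0, "y": 0, "z": 0, "twist": 4.0}, {"x": 0, "y": 0, "z": 0, "twist": 5.3}, {"x": 0, "y": 0, "z": 0, "twist": 6.8}, {"x": 0, "y": 0, "z": 0, "twist": 8.6}]}}

```text
t: 14.75
eef_pos: [0.5628, -0.0287, 0.1183]
orientation: [-0.039, 0.999, 0.0, 0.0]
ft_force: [-0.9, -0.0, -4.3]
finger_gap: 0.157
```

Call:
{"name": "send_rows", "arguments": {"series": [{"x": 0, "y": 0, "z": 0, "twist": 1.9}, {"x": 0, "y": 0, "z": 0, "twist": 4.0}, {"x": 0, "y": 0, "z": 0, "twist": 6.3}, {"x": 0, "y": 0, "z": 0, "twist": 8.8}, {"x": 0, "y": 0, "z": 0, "twist": 11.4}, {"x": 0, "y": 0, "z": 0, "twist": 14.2}, {"x": 0, "y": 0, "z": 0, "twist": 17.1}, {"x": 0, "y": 0, "z": 0, "twist": 20.1}, {"x": 0, "y": 0, "z": 0, "twist": 23.2}, {"x": 0, "y": 0, "z": 0, "twist": 26.4}, {"x": 0, "y": 0, "z": 0, "twist": 29.6}, {"x": 0, "y": 0, "z": 0, "twist": 32.8}]}}

```text
t: 15.95
eef_pos: [0.5628, -0.0287, 0.1183]
orientation: [0.245, 0.97, 0.0, 0.0]
ft_force: [0.5, 0.5, -4.5]
finger_gap: 0.161
```

Call:
{"name": "send_rows", "arguments": {"series": [{"x": 0, "y": 0, "z": 0, "twist": 3.2}, {"x": 0, "y": 0, "z": 0, "twist": 6.4}, {"x": 0, "y": 0, "z": 0, "twist": 9.6}, {"x": 0, "y": 0, "z": 0, "twist": 12.7}, {"x": 0, "y": 0, "z": 0, "twist": 15.7}, {"x": 0, "y": 0, "z": 0, "twist": 18.6}, {"x": 0, "y": 0, "z": 0, "twist": 21.4}, {"x": 0, "y": 0, "z": 0, "twist": 24.0}, {"x": 0, "y": 0, "z": 0, "twist": 26.5}, {"x": 0, "y": 0, "z": 0, "twist": 28.8}, {"x": 0, "y": 0, "z": 0, "twist": 30.9}, {"x": 0, "y": 0, "z": 0, "twist": 32.8}]}}

```text
t: 17.15
eef_pos: [0.5628, -0.0286, 0.1183]
orientation: [0.508, 0.861, 0.0, 0.0]
ft_force: [-0.1, 0.5, -4.2]
finger_gap: 0.155
```

Call:
{"name": "send_rows", "arguments": {"series": [{"x": 0, "y": 0, "z": 0, "twist": 1.7}, {"x": 0, "y": 0, "z": 0, "twist": 3.2}, {"x": 0, "y": 0, "z": 0, "twist": 4.5}, {"x": 0, "y": 0, "z": 0, "twist": 5.6}, {"x": 0, "y": 0, "z": 0, "twist": 6.5}, {"x": 0, "y": 0, "z": 0, "twist": 7.2}, {"x": 0, "y": 0, "z": 0, "twist": 7.8}, {"x": 0, "y": 0, "z": 0, "twist": 8.1}, {"x": 0, "y": 0, "z": 0, "twist": 8.4}, {"x": 0, "y": 0, "z": 0, "twist": 8.5}, {"x": 0, "y": 0, "z": 0, "twist": 8.5}, {"x": 0, "y": 0, "z": 0, "twist": 8.5}]}}

```text
t: 18.35
eef_pos: [0.5628, -0.0287, 0.1183]
orientation: [0.57, 0.822, 0.0, 0.0]
ft_force: [-0.4, -0.4, -3.3]
finger_gap: 0.156
```

Run:
```python
from h import *
for i in range(3):
    s=manip.observe();print(s["eef_pos"],s["ft_force"],s["torque"],s["finger_gap"])
    p=shot("wrist","w8") if i==0 else shot(["top","side"][i-1],"ts"[i-1]+"8")
    if i==2: cv2.imwrite("pics/z8.png",cv2.resize(p["image"][160:330,290:510,::-1],None,fx=3.5,fy=3.5,interpolation=cv2.INTER_CUBIC))
M=R.from_quat(s["orientation"]).as_matrix()
print(M.round(4).tolist(),s["q"].round(2),np.degrees(np.arctan2(M[1,1],M[0,1])))
```

```text
[ 0.5628134  -0.02871457  0.11827964] [-0.42740682 -0.43620823 -3.34230138] [-0.09288351  0.01340861 -0.02512852] 0.1564950219606744
[ 0.56279092 -0.02870624  0.11826881] [-0.79298857 -0.04922348 -4.52093793] [-0.05074442  0.03661014  0.04205468] 0.15542097614948813
[ 0.56274836 -0.0287371   0.11824963] [-0.27993405  0.75222718 -2.8391755 ] [-0.08986865  0.00747975 -0.04130693] 0.15517496448339638
[[-0.351, 0.9364, -0.0], [0.9364, 0.351, 0.0001], [0.0001, 0.0, -1.0]] [-0.57  0.26  0.66  1.83 -0.17  1.11  0.51] 20.546683823738668
```

View pics/z8.png

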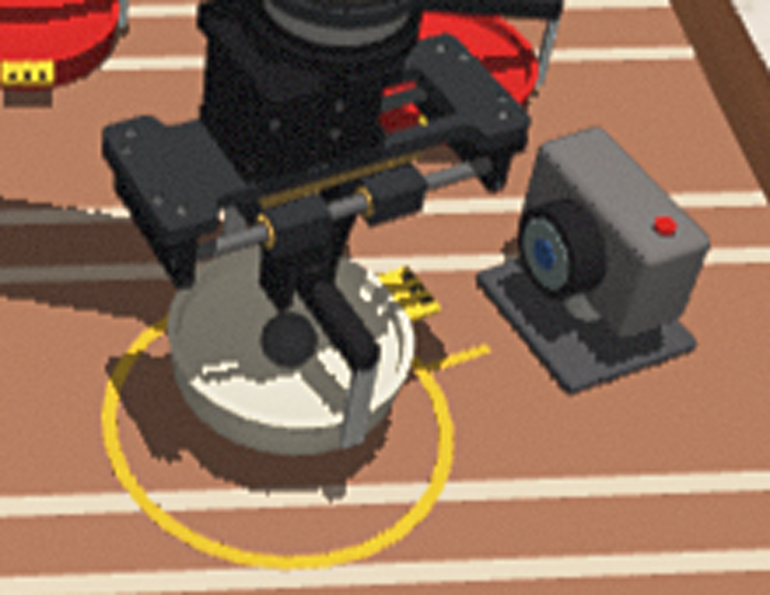

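View pics/w8.png

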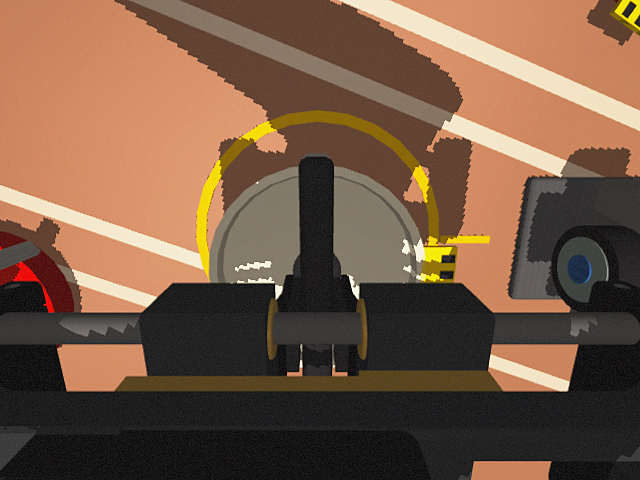

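View pics/t8.png

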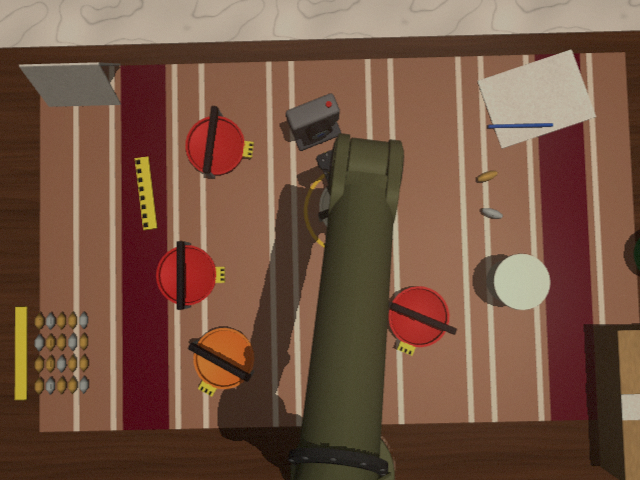

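Call:
{"name": "send_rows", "arguments": {"series": [{"x": 0, "y": 0, "z": 0, "twist": 0}, {"x": 0, "y": 0, "z": 0, "twist": 0}, {"x": 0, "y": 0, "z": 0, "twist": 0}, {"x": 0, "y": 0, "z": 0, "twist": 0}, {"x": 0, "y": 0, "z": 0, "twist": 0}, {"x": 0, "y": 0, "z": 0, "twist": 0}, {"x": 0, "y": 0, "z": 0, "twist": 0}, {"x": 0, "y": 0, "z": 0, "twist": 0}]}}

```text
t: 19.3
eef_pos: [0.5628, -0.0287, 0.1183]
orientation: [0.57, 0.822, 0.0, -0.0]
ft_force: [-0.4, -0.7, -3.7]
finger_gap: 0.158
```

Run:
```python
from h import *
s=manip.observe();print(s["eef_pos"],s["qd"].round(4),s["ft_force"])
w=shot("wrist","w9");S=shot("side","s9")
C=np.array([.5627,-.0287,0]);a=np.radians(20.5);d=np.array([np.cos(a),np.sin(a),0]);L=np.array([.5624,-.0286,.07])+.161*d
tab=C+.082*d+[0,0,.0495+.026];print("exp tab wrist/side",proj(w,tab),proj(S,tab),"lens",proj(w,L),proj(S,L),"ball",proj(S,C+[0,0,.07]))
cv2.imwrite("pics/z9.png",cv2.resize(S["image"][220:290,335:455,::-1],None,fx=6,fy=6,interpolation=cv2.INTER_CUBIC))
cv2.imwrite("pics/wz9.png",cv2.resize(w["image"][150:300,190:640,::-1],None,fx=1.7,fy=3,interpolation=cv2.INTER_CUBIC))
```

```text
[ 0.56277356 -0.02872296  0.11826175] [ 0.      0.001   0.0005  0.      0.0004 -0.0006  0.0018] [-0.42893863 -0.65834343 -3.74339045]
exp tab wrist/side [452.38453576 270.41660952] [411.50862469 241.64637002] lens [576.57344677 267.12797682] [445.79681527 232.18100181] ball [372.80493615 256.15862456]
```

View pics/z9.png

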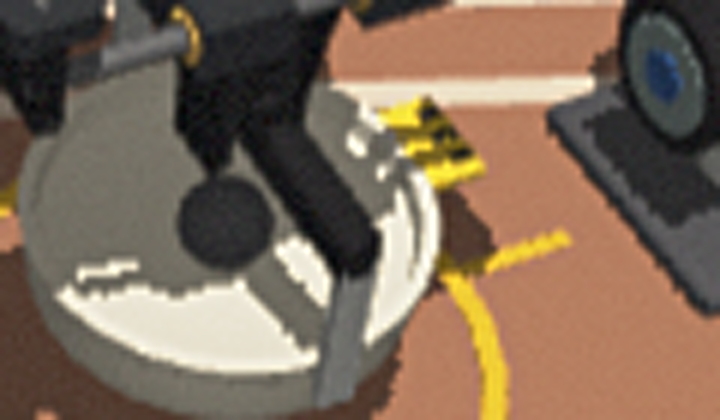

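View pics/wz9.png

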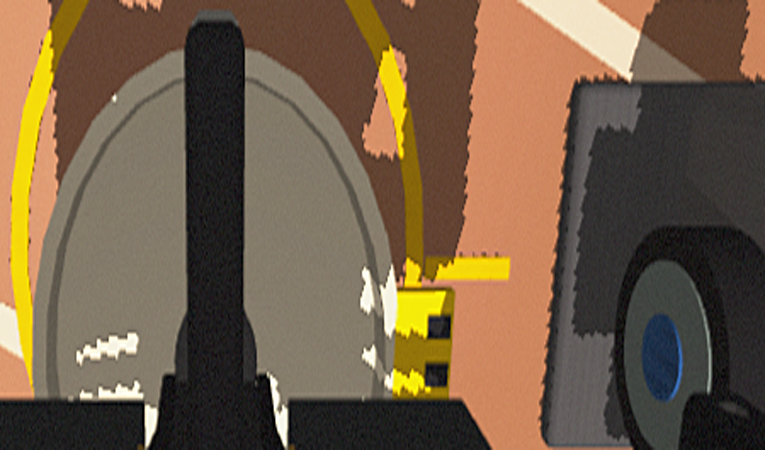

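Run:
```python
from h import *
print(manip.sign_off())
```

```text
the job is handed in; nothing more can be done
None
```

I slid the white dish, with its handle gripped at 30 N, about 168 mm across the desk into the yellow ring. I then lifted it 49.7 mm straight up and turned it 82.7° clockwise, so the yellow tab faces the lens. I handed the job in at about 19.4 s, still holding the dish still.

**Last checks:**
- **Position:** the dish axis is within about 1 to 2 mm of the ring's centre in both the wrist and side pictures.
- **Ball height:** the ball sits centred in the dish at about 0.069 to 0.070 m, against the lens at 0.070 m. The side picture put it up to about 1 pixel low, roughly 2 mm, which is within the calibration error.
- **Tab direction:** the tab's outer end in the side picture is within about 1 pixel of where it should be. The tool's heading is 20.55° against 20.5° to the lens.
- **Level and steady:** the tool axis is vertical to within 0.01°, and the joints are at rest.
- **Forces:** the readings after each move were small. The largest was about 9 N, while the dish pressed lightly on the desk during the slide.
- **Other objects:** in the last top view, taken just after the turn, the camera, tub, rule, slugs and look-alike dishes appear where they were at the start. I checked this by eye and did not measure it.

One move call, the first try at closing the gripper, was refused because its rows left out the twist value. Nothing moved, and I resent it with the value included.

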